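Unload the ink shaker into the drip saucers

ROBOT

A 6-joint arm with a two-finger parallel gripper is mounted at the origin on the work surface; the furniture and walls round the work are solid. World frame = base frame: x ahead of the robot, y to its left, z up, the work surface at z = 0. Lengths are in mm, angles in rad, forces in N, time in s.
With the tool pointing down it reaches from about 400 to 925 mm from the base axis. Payload 12.5 kg.
Tool frame: the origin (TCP) lies midway between the tips of the shut fingers; the grasp point (between the pads) lies 19 mm behind it; z points along the fingers, y is the line along which they close (so a half turn about z gives the same grasp; the last joint's range is limited). The gripper opens to 95 mm and grips with 3 to 60 N. Pads are 20 mm wide; open, the fingers measure 119 mm over their backs; the gripper's body (75 mm by 180 mm) begins 59 mm behind the grasp point.
Start: joints at [-1.256, 0.491, 1.559, -0, 1.092, -0.106], TCP at [255.331, -570.485, 214.661] pointing down, gripper open.
Joint ranges: [-3.1, 3.1], [-0.84, 2.19], [0.05, 2.79], [-1.13, 4.28], [0.06, 2.93], [-2.69, 2.69]. Speed limits (rad/s): [2.22, 2.22, 2.79, 3.14, 3.14, 3.14].

INTERFACE

Orientations are given as a unit quaternion [w, x, y, z].
In Python, from cell import read_state, vision, ticket gives the robot as it stands.
- The arm moves only by the shell command python3 -m crank 'ROWS' [FORCE]. ROWS is text: rows parted by semicolons, each of 5 numbers parted by spaces: the shift along the tool's x, y, z in cm, then the turn about the tool's z in degrees, then the finger opening in cm, from 0 to 9.51. A call has 1 to 8 rows; each row shifts and turns the commanded pose from where the row before left it, along the tool's axes as they then stand; what a row does not reach is not made up. A row lasts 1/12 s, in which the tool goes at most 41.7 mm and 7.16 degrees, less where a joint would pass 70% of its speed; a pose out of reach is approached as far as the arm can. A call with a gripper value outside its range is refused whole. The fingers move at their own pace and stop on an object; FORCE is the grip in N (left out, the last holds). Time passes only in rows, so rows that do not move let the fingers close. It gives the time, the measured TCP pose, the force, the opening and the grip force at its end, in the units of the state.
- read_state(): the state, without advancing time (a new reading comes with each control period).
- vision.get_image(name): name is "scene" or "top" or "wrist"; returns a dict with "pixels" (400x640x3 uint8, red, green, blue), "depth" (400x640 float32, mm along the optical axis (not along the pixel's ray), 0 where there is no reading), "fx", "fy", "cx", "cy" (pixels), "view" (4x4, takes a point from world to camera coordinates); the wrist camera has in their place "mount" (4x4, takes a point from camera to tool coordinates, whose origin is the TCP and whose axes are the flange's). Camera axes: x right, y down, z forward; pixel columns grow to the right and rows downward; lengths in mm; the calibration is good to about 2 mm. A picture is of the moment at which its call begins: read the wrist's pose just before it.
- ticket.close_job(): hands the job in; it is judged then, once.
The state is a dict: "time_s": time; "joint_pos": joint angles; "joint_velocities": joint speeds; "tau": joint torques, N m; "tool_pos": TCP position; "eef_rot": TCP orientation; "contact_force": force on the tool from outside, world axes, zero at the start; "moment": the same for the moment, N m; "opening": finger opening in mm; "finger_force": force on a finger pad.
Only numpy, scipy, OpenCV 4.12 (cv2) and the standard library are available. Lean on these libraries where they do the work, as an engineer would, in place of code of your own. Each camera call takes 0.05 s, during which the arm holds its last target. There are 200 camera calls.

TASK

The bench shaker has finished. Lift its sprung hold-down finger clear of the stack by the black knob, swing it aside clockwise (seen from above) by about a quarter turn and leave it there. Then take the stack apart from the top without dropping or tipping anything, and stand each container upright in the drip saucer of its size: the small jar in the small saucer, the larger jar in the medium saucer, the flat tin in the large saucer; leave the paint bottle and the brush alone.

Things in the scene. Friction and masses are not known exactly. Their poses are not given: they have to be found in the camera images.
- hold_down (a joint): swing of the steel hold-down finger about its post on the grey shaker, rad: 0 over the stack, growing clockwise seen from above to 2.3; stays where left. Two tabs of its yoke straddle the top lid, reaching 6 mm below the lid's top: lift 10 to 20 mm (8 N at first, 11 N at 20 mm; stop at 30 mm) before swinging. Let go when aside, it springs down to 6 mm below its starting height.
- hold_down_knob (a point): centre of the upright black round knob on the finger, 22 mm across, 28 mm tall, its foot 12 mm clear of the 16 mm wide steel bar; grip from above. x runs level along the bar to the post (post axis 75 mm away along +x, stack axis 35 mm along -x); z up. It turns with the finger. The post's top is 16 mm, the pad's underside 40 mm below this point.
- small_jar_mid (a point): centre (half-way up) of the smallest jar, black screw lid: 47 mm across the lid, 44 mm across the body, 42 mm tall; top of the stack, under the hold-down pad at the start. z is its upright axis. 0.16 kg.
- jar_mid (a point): centre (half-way up) of the larger jar, white screw lid: 55 mm across the lid, 52 mm across the body, 55 mm tall; in the middle of the stack at the start. z is its upright axis. 0.16 kg.
- tin_mid (a point): centre (half-way up) of the flat plain steel tin: lid 66 mm across (upper 13 mm), body 64 mm, 42 mm tall, about 0.25 kg; bottom of the stack at the start, on the shaker's square rubber mat, 42 mm above the table. z is its upright axis. The post (12 mm rod on a 29 mm barrel) stands 110 mm from the stack's axis, on the far side from the robot.
- small_saucer_floor (a point): a fixed round dark steel drip saucer, told from the other two by its size: 63 mm across inside the rim, 73 mm outside, rim 8 mm above the table. This point is the centre of its floor, 3 mm above the table; z up. For the small jar.
- medium_saucer_floor (a point): a fixed round dark steel drip saucer, told from the other two by its size: 73 mm across inside the rim, 83 mm outside, rim 8 mm above the table. This point is the centre of its floor, 3 mm above the table; z up. For the larger jar.
- large_saucer_floor (a point): a fixed round dark steel drip saucer, told from the other two by its size: 86 mm across inside the rim, 96 mm outside, rim 8 mm above the table. This point is the centre of its floor, 3 mm above the table; z up. For the tin.
- bottle_mid (a point): centre (half-way up) of a standing white paint bottle with black cap, 67 mm across, 142 mm tall; a bystander, not to be moved.
- brush_mid (a point): middle of a paint brush that lies on the table, 178 mm long, 31 mm wide, 12 mm thick, long axis y; a bystander, not to be moved.
Not all that is in view belongs to the job. What is shaped like the part that bears small_saucer_floor but brown is not meant. Leave any brown look-alike of the part that bears jar_mid alone.

How it is judged (in metres and radians):
On the way, in this order (a step that is already met when the one before it is completed fails the run):
1. the hold-down finger is swung aside while the stack still stands as it stood (value of joint hold_down above 1.2 rad and distance of each of small_jar_mid, jar_mid, tin_mid from where it was at the start of the episode below 0.015 m), for 0.2 s.
2. the small jar stands released in the small saucer (horizontal distance between small_jar_mid and small_saucer_floor below 0.011 m and z of small_jar_mid in the frame of small_saucer_floor between 0.018 and 0.024 m and angle between small_jar_mid's own z axis and vertical below 0.05 rad and contact force between small_jar and the fingers below 0.1 N), for 0.2 s.
3. the larger jar stands released in the medium saucer (horizontal distance between jar_mid and medium_saucer_floor below 0.012 m and z of jar_mid in the frame of medium_saucer_floor between 0.0245 and 0.0305 m and angle between jar_mid's own z axis and vertical below 0.05 rad and contact force between jar and the fingers below 0.1 N), for 0.2 s.
4. the tin stands released in the large saucer (horizontal distance between tin_mid and large_saucer_floor below 0.013 m and z of tin_mid in the frame of large_saucer_floor between 0.018 and 0.024 m and angle between tin_mid's own z axis and vertical below 0.05 rad and contact force between tin and the fingers below 0.1 N), for 0.2 s.
At the end, for the whole second after the job is handed in: The small jar, larger jar and tin stand upright (within 0.05 rad) and at rest on the floors of the small, medium and large saucer (within 11, 12 and 13 mm of the centre, within 3 mm of the standing height), released, and the hold-down finger is still swung aside (more than 1.2 rad) (all of step 2 and all of step 3 and all of step 4 and value of joint hold_down above 1.2 rad and linear speed of each of small_jar, jar, tin below 0.02 m/s); the robot touches nothing.
It fails at once if a container is tipped by more than 0.4 rad (angle between any of small_jar_mid, jar_mid, tin_mid's own z axis and vertical above 0.4 rad).
It fails at once if a container is dropped (falls free, touching nothing, faster than 0.7 m/s) ((linear speed of small_jar above 0.7 m/s and contact force between small_jar and anything else below 0.02 N) or (linear speed of jar above 0.7 m/s and contact force between jar and anything else below 0.02 N) or (linear speed of tin above 0.7 m/s and contact force between tin and anything else below 0.02 N)).
It fails at once if the paint bottle or the brush is moved by more than 20 mm (distance of any of bottle_mid, brush_mid from where it was at the start of the episode above 0.02 m).
It also fails if it takes over 109 s, if anything falls off the work surface, if the arm or the gripper's body presses on something with over 40 N, if the wrist force passes 120 N, or if a joint passes its speed limit or range.

## Working session

There is one attempt and no reset: what is moved stays moved. The work goes in short steps, Python scripts to look and compute and a shell command to move; the robot and the scene stay as the last step left them, time stands still between calls to the robot, and variables do not carry over. Pictures are saved under pics/ and viewed, at most 14 in all, crops included, and the job is handed in when it is done.

```bash
ls; mkdir -p pics; cat > h.py <<'E'
import numpy as np,cv2
from cell import read_state,vision
def save(n,p,crop=None,s=1):
    im=cv2.cvtColor(p,cv2.COLOR_RGB2BGR)
    if crop: x0,y0,x1,y1=crop; im=im[y0:y1,x0:x1]
    cv2.imwrite('pics/'+n,cv2.resize(im,None,fx=s,fy=s,interpolation=cv2.INTER_CUBIC))
def T(d):
    return np.linalg.inv(d['view'])
def ray(d,u,v,z):
    M=T(d); r=M[:3,:3]@np.array([(u-d['cx'])/d['fx'],(v-d['cy'])/d['fy'],1]); o=M[:3,3]
    return o+r*(z-o[2])/r[2]
def cloud(d):
    v,u=np.mgrid[:400,:640]; Z=d['depth']
    P=np.stack([(u-d['cx'])/d['fx']*Z,(v-d['cy'])/d['fy']*Z,Z],-1); M=T(d)
    return P@M[:3,:3].T+M[:3,3]
E
python3 - <<'E'
from h import *
import pickle
print(read_state())
D={n:vision.get_image(n) for n in('scene','top')}
pickle.dump(D,open('d0.pkl','wb'))
for n in D: save(n+'0.png',D[n]['pixels']); print(n,D[n]['fx'],T(D[n]).round(2))
E
```

```text
pics
{'time_s': 0.0, 'joint_pos': array([-1.25558019e+00,  4.91570367e-01,  1.55945974e+00, -3.80723837e-06,
        1.09171863e+00, -1.05548597e-01]), 'joint_velocities': array([ 1.16413735e-03, -1.98221695e-05, -3.42529059e-04,  5.23720056e-04,
        1.76906877e-03, -1.16776540e-03]), 'tau': array([ 1.18099433e-03, -6.12645435e+01, -2.58179533e+01,  6.93037058e-02,
        4.82398644e-02, -1.42106110e-04]), 'tool_pos': array([ 255.25662585, -570.2205578 ,  214.05149814]), 'eef_rot': array([-5.74693505e-04,  9.77950789e-01,  2.08834673e-01, -6.21670941e-05]), 'contact_force': array([ 0.47852712, -0.47325883,  0.26703574]), 'moment': array([ 0.00867371,  0.00478149, -0.04429041]), 'finger_force': 0.0, 'opening': 95.52394772592342}
scene 373.3593640731712 [[-6.0000e-01 -4.1000e-01  6.8000e-01 -1.5153e+02]
 [-8.0000e-01  3.2000e-01 -5.1000e-01  5.0916e+02]
 [-1.0000e-02 -8.5000e-01 -5.2000e-01  6.7150e+02]
 [ 0.0000e+00  0.0000e+00  0.0000e+00  1.0000e+00]]
top 481.46179501942987 [[ 3.00000e-02 -9.90000e-01  1.60000e-01  3.60290e+02]
 [-1.00000e+00 -3.00000e-02 -0.00000e+00  5.51000e+00]
 [ 1.00000e-02 -1.60000e-01 -9.90000e-01  1.47594e+03]
 [ 0.00000e+00  0.00000e+00  0.00000e+00  1.00000e+00]]
```

View pics/scene0.png

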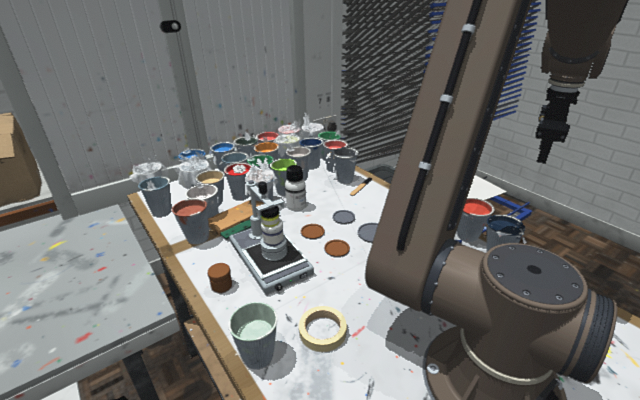

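View pics/top0.png

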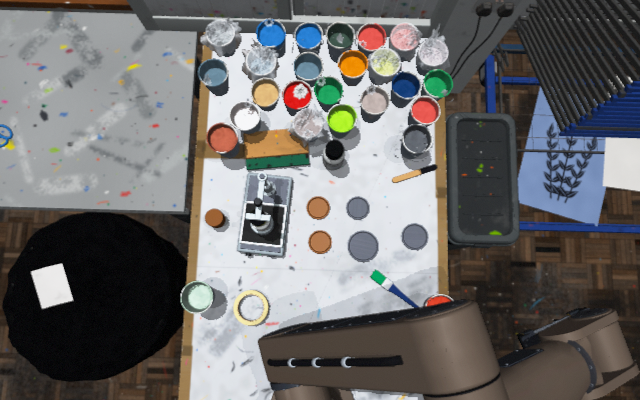

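The scene view shows the stack on the shaker at about (272,235), the post behind it, and the brown jar look-alike at (219,277). In the top view:
- The stack and knob are at about (262,215).
- The grey saucers are at (358,208), (362,246) and (414,237).
- The brown saucers, which are not meant, are at (318,207) and (320,242).
- The bottle is at (333,150) and the brush at (395,290).

Next I measure the saucers and zoom in on the stack.

```bash
python3 - <<'E'
from h import *
import pickle
D=pickle.load(open('d0.pkl','rb')); d=D['top']
C=cloud(d)
im=d['pixels'].astype(int); 
for (u,v) in [(358,208),(362,246),(414,237),(318,207),(320,242),(215,217)]:
    x0,y0=u-24,v-24
    w=im[y0:v+25,x0:u+25]
    m=(w.sum(2)<420).astype(np.uint8)
    n,l,s,c=cv2.connectedComponentsWithStats(m)
    k=l[24,24]
    cs,_=cv2.findContours((l==k).astype(np.uint8),cv2.RETR_EXTERNAL,cv2.CHAIN_APPROX_NONE)
    P=np.array([ray(d,p[0][0]+x0,p[0][1]+y0,8)[:2] for p in cs[0]],np.float32)
    (e,ax,an)=cv2.fitEllipse(P)
    print((u,v),np.round(e,1),np.round(ax,1),'depth z',C[v,u].round(1))
# heights in shaker region
for n,(a,b,c_,d_) in {'top':(235,165,300,260)}.items():
    save('t1.png',d['pixels'],(235,165,300,260),6)
save('s1.png',D['scene']['pixels'],(220,160,330,300),4)
# stack top points
P=C[165:260,235:300].reshape(-1,3)
for lo,hi in [(130,150),(150,170),(170,190),(190,210),(210,230),(230,260)]:
    q=P[(P[:,2]>lo)&(P[:,2]<hi)]
    if len(q): print(lo,len(q),q.mean(0).round(1),q.min(0).round(),q.max(0).round())
E
```

```text
(358, 208) [ 594.6 -123.3] [66.9 69.1] depth z [ 595.6 -125.9    0.7]
(362, 246) [ 477.2 -140.9] [89.1 92.1] depth z [ 477.7 -139.3    5.4]
(414, 237) [ 510.8 -298.7] [76.9 78.3] depth z [ 509.6 -298.3    6.4]
(318, 207) [591.8  -1.1] [67.  69.3] depth z [596.   -1.8  -3.9]
(320, 242) [486.3  -9.4] [66.2 68.8] depth z [486.4 -10.7   5.3]
(215, 217) [545.5 308.3] [55.  80.7] depth z [547.7 303.8  55.7]
130 77 [525.3 153.3 139.6] [506. 135. 131.] [642. 185. 149.]
150 10 [519.1 150.3 155.1] [513. 142. 151.] [528. 163. 161.]
170 114 [531.8 162.4 181.8] [512. 129. 171.] [642. 193. 190.]
190 371 [579.7 156.5 196.3] [525. 127. 190.] [656. 192. 210.]
210 11 [563.6 154.  219.4] [558. 148. 211.] [572. 168. 229.]
230 51 [568.7 157.5 234.9] [558. 149. 231.] [578. 167. 241.]
```

View pics/t1.png

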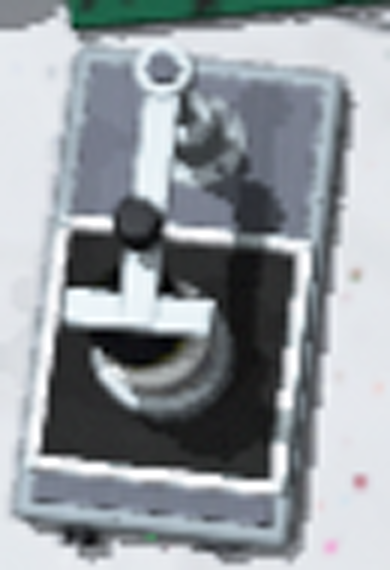

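View pics/s1.png

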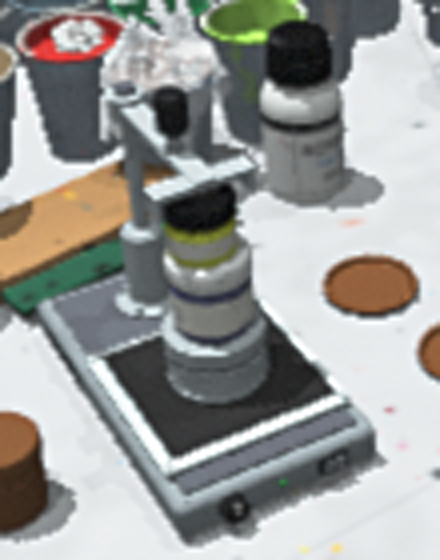

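The crops show the black knob at about (258,202) in the top view, the post ring at (262,176), and the small jar with its black lid under the yoke. The saucer diameters (68, 78 and 91 mm) match small, medium and large.

What could be mistaken for the targets:
- **Knob:** the knob (258,202), or the black cap of the bottle (333,150). I take (258,202).
- **Small saucer:** grey (358,208), or brown (318,207) or (320,242). I take grey.
- **Larger jar:** the one in the stack, or the brown one (215,217). I take the stack.

```bash
cat >> h.py <<'E'
def rel(p,heading=None):
    "tool-frame shift (cm) to bring TCP to p, and turn (deg) to heading of tool x"
    from scipy.spatial.transform import Rotation as R
    s=read_state(); q=s['eef_rot']; r=R.from_quat(q[[1,2,3,0]]); M=r.as_matrix()
    h=np.degrees(np.arctan2(M[1,0],M[0,0]))
    print('t',round(s['time_s'],2),'tcp',s['tool_pos'].round(1),'head',h.round(1),'shift cm',(M.T@(np.array(p)-s['tool_pos'])/10).round(2),'turn','' if heading is None else round(h-heading,1))
E
python3 - <<'E'
from h import *
import pickle
D=pickle.load(open('d0.pkl','rb')); d=D['top']
k=ray(d,258,201.6,235); p=ray(d,262,176.3,205)
print('knob',k.round(1),'post',p.round(1),np.linalg.norm(k[:2]-p[:2]))
hd=np.degrees(np.arctan2(*(p-k)[1::-1])); print('heading',hd)
u=(p-k)[:2]/np.linalg.norm((p-k)[:2]); print('stack axis',(k[:2]-35*u).round(1))
rel([k[0]-60,k[1]-20,330],hd)
E
```

```text
knob [567.8 156.5 235. ] post [642.3 152.6 205. ] 74.61563456030778
heading -2.9894238123232655
stack axis [532.8 158.3]
t 0.1 tcp [ 255.3 -570.3  214.1] head 24.1 shift cm [ 51.92 -54.21 -11.53] turn 27.1
```

```bash
python3 -m crank '0 0 -2.9 6.8 9.5;0 0 -2.9 6.8 9.5;0 0 -2.9 6.8 9.5;0 0 -2.8 6.7 9.5'; python3 -m crank '1 -3.5 0 0 9.5;1 -3.5 0 0 9.5;1 -3.5 0 0 9.5;1 -3.5 0 0 9.5;1 -3.5 0 0 9.5;1 -3.5 0 0 9.5;1 -3.5 0 0 9.5;1 -3.5 0 0 9.5';python3 -m crank '1 -3.5 0 0 9.5;1 -3.5 0 0 9.5;1 -3.5 0 0 9.5;1 -3.5 0 0 9.5;1 -3.5 0 0 9.5;1 -3.5 0 0 9.5;1 -3.5 0 0 9.5;1 -3.5 0 0 9.5';  python3 -m crank '1 -3.5 0 0 5;1 -3.5 0 0 5;1 -3.5 0 0 5;1 -3.5 0 0 5;1 -2 0 0 5;0 0 0 0 5;0 0 0 0 5;0 0 0 0 5'
python3 - <<'E'
from h import *
rel([567.8,156.5,330],-3)
w=vision.get_image('wrist'); save('w0.png',w['pixels']); print(w['mount'],w['fx'])
E
```

```text
time_s: 0.43
tool_pos: [255.3, -570.2, 330.8]
eef_rot: [-0.0, 1.0, -0.029, -0.0]
contact_force: [0.4, -0.4, -0.9]
opening: 95.2
finger_force: 0.0
time_s: 1.1
tool_pos: [349.9, -293.2, 329.5]
eef_rot: [-0.0, 1.0, -0.026, -0.0]
contact_force: [1.3, -0.4, -0.1]
opening: 95.2
finger_force: 0.0
time_s: 1.77
tool_pos: [444.4, -17.7, 329.6]
eef_rot: [0.0, 1.0, -0.026, -0.0]
contact_force: [0.6, -0.9, 0.3]
opening: 94.9
finger_force: 0.0
time_s: 2.43
tool_pos: [502.2, 137.2, 329.3]
eef_rot: [0.0, 1.0, -0.026, -0.0]
contact_force: [0.1, 0.4, 0.7]
opening: 51.2
finger_force: 0.0
t 2.43 tcp [502.2 137.2 329.3] head -3.0 shift cm [ 6.45 -2.27 -0.08] turn 0.0
[[-9.56009110e-04 -9.66803241e-01 -2.55520213e-01  7.06023973e+01]
 [ 9.99998847e-01 -6.22799221e-04 -1.38495385e-03 -9.82325332e-01]
 [ 1.17984008e-03 -2.55521243e-01  9.66802722e-01 -1.70007945e+02]
 [ 0.00000000e+00  0.00000000e+00  0.00000000e+00  1.00000000e+00]] 302.0368942397417
```

View pics/w0.png

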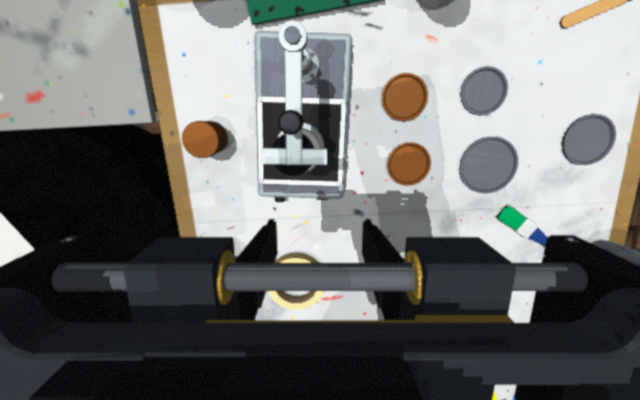

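The wrist view shows the knob at (290,121), the post ring at (292,37), the grey saucers at (484,91), (487,165) and (588,139), and the yoke across the lid at (295,157). I cross-check these against the top-camera positions.

```bash
cat >> h.py <<'E'
def wview(w):
    from scipy.spatial.transform import Rotation as R
    s=read_state(); G=np.eye(4); G[:3,:3]=R.from_quat(s['eef_rot'][[1,2,3,0]]).as_matrix(); G[:3,3]=s['tool_pos']
    w['view']=np.linalg.inv(G@w['mount']); return w
E
python3 - <<'E'
from h import *
w=wview(vision.get_image('wrist'));import pickle; pickle.dump(w,open('w0.pkl','wb'))
C=cloud(w)
k=ray(w,290.5,121,235);p=ray(w,292.5,37,205)
print('knob',k.round(1),'post',p.round(1),np.hypot(*(k-p)[:2]),np.degrees(np.arctan2(*(p-k)[1::-1])),C[121,290].round(1))
im=w['pixels'].astype(int)
for u,v in [(484,91),(487,165),(588,139)]:
    x0,y0=u-40,v-40; q=im[y0:v+40,x0:u+40]; m=(q.sum(2)<420).astype(np.uint8)
    n,l,s,c=cv2.connectedComponentsWithStats(m); cs,_=cv2.findContours((l==l[40,40]).astype(np.uint8),cv2.RETR_EXTERNAL,cv2.CHAIN_APPROX_NONE)
    P=np.array([ray(w,a[0][0]+x0,a[0][1]+y0,8)[:2] for a in cs[0]],np.float32); e=cv2.fitEllipse(P); print(np.round(e[0],1),np.round(e[1],1))
# knob: dark blob high
P=C.reshape(-1,3); q=P[(P[:,2]>226)&(P[:,2]<242)&(np.hypot(P[:,0]-568,P[:,1]-156)<25)]; print(len(q),q.mean(0),q.min(0),q.max(0))
rel([k[0],k[1],300],-3)
E
```

```text
knob [568.5 158.9 235. ] post [640.2 154.3 205. ] 71.82502611033425 -3.693291352733177 [568.5 159.4 234.2]
[ 593.5 -119.8] [68.4 71.1]
[ 477.  -137.2] [91.4 93.3]
[ 509.9 -293.6] [78.4 83.7]
493 [568.09113598 159.72403979 234.33027781] [557.37429483 149.36059839 227.2196635 ] [578.49719031 170.15734858 237.0857174 ]
t 2.53 tcp [502.3 136.6 329.7] head -3.1 shift cm [ 6.49 -2.58  2.97] turn -0.1
```

```bash
python3 -m crank '2.15 -0.85 1 0 5;2.15 -0.85 1 0 5;2.17 -0.83 1 0 5;0 0 2 0 5;0 0 2 0 5;0 0 0 0 5' 30; python3 - <<'E'
from h import *
rel([568.3,158.7,207],-3.3)
w=wview(vision.get_image('wrist')); C=cloud(w); P=C.reshape(-1,3); q=P[(P[:,2]>230)&(P[:,2]<242)&(np.hypot(P[:,0]-568,P[:,1]-158)<22)]; print(len(q),q.mean(0),q.min(0),q.max(0))
E
```

```text
time_s: 3.03
tool_pos: [567.3, 158.2, 256.2]
eef_rot: [0.001, 1.0, -0.027, -0.003]
contact_force: [-1.3, -0.0, -0.2]
opening: 50.1
finger_force: 0.0
t 3.03 tcp [567.3 158.2 256.2] head -3.1 shift cm [ 0.13 -0.06  4.92] turn 0.2
758 [570.17331547 160.45458281 236.20184765] [558.58389991 150.01838626 230.1220423 ] [579.40267069 171.46344104 238.83479999]
```

```bash
python3 -m crank '0.15 -0.1 1.3 0.2 5;0 0 1.3 0 5;0 0 1.3 0 5;0 0 1 0 5;0 0 0 0 5;0 0 0 0 5'; python3 -m crank '0 0 0 0 1.8;0 0 0 0 1.8;0 0 0 0 1.8;0 0 0 0 1.8;0 0 0 0 1.8;0 0 0 0 1.8' 40; python3 -m crank '0 0 0 0 1.8;0 0 0 0 1.8;0 0 0 0 1.8;0 0 0 0 1.8'
```

```text
time_s: 3.58
tool_pos: [570.3, 160.1, 211.5]
eef_rot: [-0.0, 1.0, -0.028, 0.0]
contact_force: [1.0, 0.5, -0.2]
opening: 50.0
finger_force: 0.0
time_s: 4.08
tool_pos: [570.1, 160.0, 211.0]
eef_rot: [0.0, 1.0, -0.028, 0.0]
contact_force: [-0.8, -4.4, 2.8]
opening: 20.9
finger_force: 40.0
time_s: 4.42
tool_pos: [570.2, 160.0, 210.9]
eef_rot: [0.0, 1.0, -0.028, 0.0]
contact_force: [-1.7, -5.4, 5.6]
opening: 21.3
finger_force: 40.0
```

```bash
python3 -m crank '0 0.1 0 0 1.8;0 0 0 0 1.8;0 0 0 0 1.8';  python3 -m crank '0 0 -0.5 0 1.8;0 0 -0.5 0 1.8;0 0 -0.5 0 1.8;0 0 0 0 1.8;0 0 0 0 1.8'
```

```text
time_s: 4.67
tool_pos: [570.1, 159.4, 210.8]
eef_rot: [-0.0, 1.0, -0.028, 0.0]
contact_force: [-2.4, -2.1, 5.5]
opening: 20.8
finger_force: 40.0
time_s: 5.08
tool_pos: [569.9, 159.6, 225.3]
eef_rot: [-0.0, 1.0, -0.028, -0.0]
contact_force: [3.0, 1.4, -9.7]
opening: 20.9
finger_force: 40.0
```

```bash
python3 -m crank '0.04 -0.78 0 6 1.8;0.04 -0.78 0 6 1.8;0 0 0 0 1.8'; python3 -m crank '0.04 -0.78 0 6 1.8;0.04 -0.78 0 6 1.8;0.04 -0.78 0 6 1.8;0.04 -0.78 0 6 1.8;0 0 0 0 1.8'
```

```text
time_s: 5.33
tool_pos: [572.8, 175.5, 225.2]
eef_rot: [0.0, 0.991, -0.135, 0.0]
contact_force: [5.0, -1.1, -10.3]
opening: 20.9
finger_force: 40.0
time_s: 5.75
tool_pos: [587.4, 202.4, 225.0]
eef_rot: [0.0, 0.941, -0.337, 0.0]
contact_force: [5.2, -4.3, -10.7]
opening: 21.2
finger_force: 40.0
```

```bash
python3 -m crank '0.1 -0.78 0 6 1.8;0.08 -0.78 0 6 1.8;0.04 -0.78 0 6 1.8;0.04 -0.78 0 6 1.8;0 0 0 0 1.8'; python3 -m crank '0.04 -0.78 0 6 1.8;0.04 -0.78 0 6 1.8;0.04 -0.78 0 6 1.8;0.04 -0.78 0 6 1.8;0.04 -0.78 0 6 1.8;0 0 0 0 1.8;0 0 0 0 1.8'
```

```text
time_s: 6.17
tool_pos: [617.8, 170.5, 221.0]
eef_rot: [-0.032, 0.872, -0.487, -0.023]
contact_force: [-0.4, -0.7, 0.6]
opening: 18.2
finger_force: 0.0
time_s: 6.75
tool_pos: [634.6, 81.9, 189.6]
eef_rot: [-0.106, 0.774, -0.62, -0.072]
contact_force: [-0.4, 0.7, 0.4]
opening: 17.8
finger_force: 0.0
```

```bash
python3 - <<'E'
from h import *
import pickle
d=vision.get_image('scene'); save('s2.png',d['pixels'],(180,120,360,320),3)
E
```

```text
(no output)
```

View pics/s2.png

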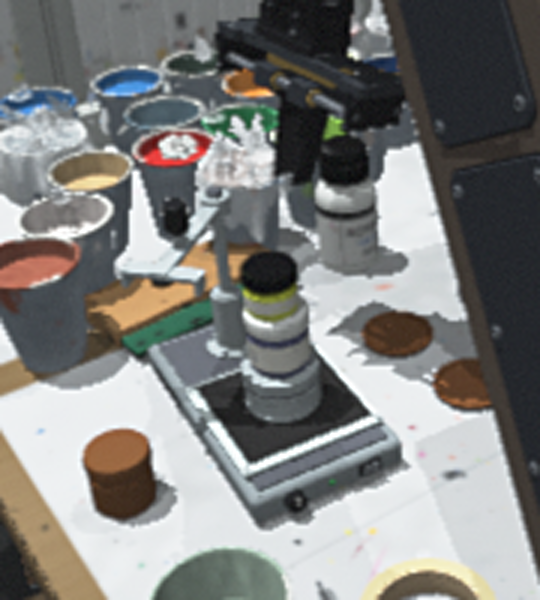

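The crop shows the stack still upright, with the black lid at (270,270). The finger is off the stack, its knob at (175,215) and post at (213,195). The gripper has lost the knob and drifted near the bottle, so I check the joints and the finger angle.

```bash
python3 - <<'E'
from h import *
s=read_state(); print(s['joint_pos'].round(3)); rel([570,160,330],-3)
d=vision.get_image('scene')
k=ray(d,180+175/3,120+204/3,229);p=ray(d,180+213/3,120+193/3,199)
print(k,p,np.degrees(np.arctan2(*(p-k)[1::-1])),np.hypot(*(p-k)[:2]))
t=vision.get_image('top'); save('t2.png',t['pixels'],(200,140,380,270),4)
C=cloud(t);P=C.reshape(-1,3)
for c in [(568,158),(640,235),(533,158)]:
  q=P[(np.hypot(P[:,0]-c[0],P[:,1]-c[1])<25)&(P[:,2]>170)]; print(c,len(q),q.mean(0) if len(q) else '',q[:,2].max() if len(q) else '')
E
```

```text
[-0.083  0.531  1.585  0.298  1.048  2.684]
t 6.8 tcp [634.8  82.8 190. ] head -76.7 shift cm [-12.13   3.63 -11.71] turn -73.7
[586.6838402  212.43374226 229.        ] [634.19499398 157.89653627 199.        ] -48.9386115066128 72.32991476977739
(568, 158) 46 [550.10380409 160.66236421 182.61849573] 189.17925164466783
(640, 235) 0  
(533, 158) 221 [533.91747507 161.09150562 181.95424052] 189.4962237179202
```

View pics/t2.png

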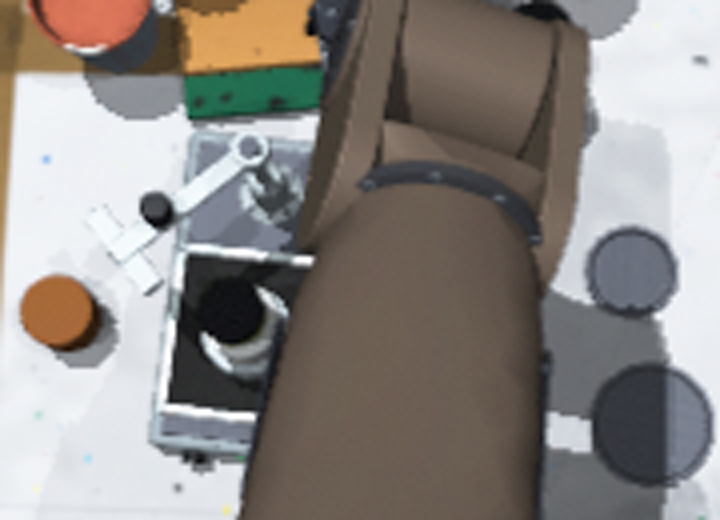

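Joint 6 hit its limit (2.684), so the grip was lost. The top view shows the finger lying about 47° aside, knob at (157,208) and ring at (250,150), with the stack untouched. I back off upward, unwind the wrist and check the tilt.

```bash
python3 -m crank '0 0 -2 -2 5;0 0 -3 -7 5;0 0 -3 -7 5;0 0 -3 -7 5;0 0 -2 -7 5;0 0 0 -7 5;0 0 0 -7 5;0 0 0 -7 5'; python3 -m crank '0 0 0 -7 5;0 0 0 -7 5;0 0 0 -7 5;0 0 0 -7 5;0 0 0 -7 5;0 0 0 -7 5;0 0 0 -7 5;0 0 0 -7 5';python3 - <<'E'
from h import *
s=read_state(); print(s['joint_pos'].round(3)); rel([588,211,250],132)
E
```

```text
time_s: 7.57
tool_pos: [632.1, 51.0, 316.2]
eef_rot: [-0.127, 0.967, -0.222, -0.019]
contact_force: [0.3, 0.2, -0.1]
opening: 49.7
finger_force: 0.0
time_s: 8.23
tool_pos: [632.1, 51.2, 315.7]
eef_rot: [-0.121, 0.958, 0.258, 0.043]
contact_force: [0.6, 0.8, -0.6]
opening: 50.0
finger_force: 0.0
[-0.134  0.421  1.425  0.265  1.319  0.841]
t 8.23 tcp [632.1  51.2 315.7] head 29.3 shift cm [  2.99 -14.24  10.32] turn -102.7
```

The tilt (about 15°, J4 = 0.265) stays, because rows are relative to the pose actually reached. It came from turning against J6's upper stop. Doing the mirror image at the lower stop, high in free space, should take it back out.

```bash
python3 -m crank '0 0 -1 -7 5;0 0 -1 -7 5;0 0 -1 -7 5;0 0 -1 -7 5;0 0 0 -7 5;0 0 0 -7 5;0 0 0 -7 5;0 0 0 -7 5' >/dev/null; python3 -m crank '0 0 0 -7 5;0 0 0 -7 5;0 0 0 -7 5;0 0 0 -7 5;0 0 0 -7 5;0 0 0 -7 5;0 0 0 -7 5;0 0 0 -7 5'>/dev/null; python3 -m crank '0 0 0 -7 5;0 0 0 -7 5;0 0 0 -7 5;0 0 0 -7 5;0 0 0 -7 5;0 0 0 -7 5;0 0 0 -7 5;0 0 0 -7 5'>/dev/null; python3 -m crank '0 0 0 -7 5;0 0 0 -7 5;0 0 0 -7 5;0 0 0 -7 5'>/dev/null; cat >> h.py <<'E'
def tilt():
    from scipy.spatial.transform import Rotation as R
    s=read_state(); z=R.from_quat(s['eef_rot'][[1,2,3,0]]).as_matrix()[:,2]
    print('j',s['joint_pos'].round(3),'tcp',s['tool_pos'].round(0),'tilt deg',np.degrees(z[:2]).round(2))
E
python3 -c "from h import *;tilt()"; python3 -m crank '0 0 0 -6 5;0 0 0 -6 5' >/dev/null;python3 -c "from h import *;tilt()"; python3 -m crank '0 0 0 -6 5;0 0 0 0 5' >/dev/null;python3 -c "from h import *;tilt()"
```

```text
j [-0.15   0.399  1.362  0.26   1.406 -2.573] tcp [631.  41. 354.] tilt deg [ 1.09 14.52]
j [-0.11   0.405  1.333  0.237  1.42  -2.686] tcp [636.  59. 361.] tilt deg [ 0.74 13.29]
j [-0.05   0.411  1.293  0.212  1.437 -2.685] tcp [642.  90. 371.] tilt deg [ 0.75 11.91]
```

```bash
python3 -m crank '0 0 0 -6 5;0 0 0 -6 5;0 0 0 -6 5;0 0 0 -6 5' >/dev/null;python3 -c "from h import *;tilt()"; python3 -m crank '0 0 0 -6 5;0 0 0 -6 5' >/dev/null;python3 -c "from h import *;tilt()"
```

```text
j [ 0.149  0.44   1.183  0.11   1.49  -2.685] tcp [645. 193. 393.] tilt deg [0.74 6.43]
j [ 0.251  0.453  1.145  0.06   1.506 -2.685] tcp [635. 248. 399.] tilt deg [1.27 3.84]
```

```bash
python3 -m crank '0 0 0 -6 5;0 0 0 -6 5' >/dev/null;python3 -c "from h import *;tilt()"; python3 -m crank '0 0 0 -4 5;0 0 0 0 5' >/dev/null;python3 -c "from h import *;tilt()"
```

```text
j [ 0.352  0.463  1.123  0.01   1.512 -2.685] tcp [619. 300. 401.] tilt deg [2.15 1.37]
j [ 0.389  0.466  1.119 -0.006  1.513 -2.685] tcp [610. 320. 400.] tilt deg [2.44 0.63]
```

Only a 2.5° pitch tilt is left, roughly along world x. It does no harm if I close the fingers along world y, since a container then stays vertical in the grip. Now I unwind clockwise.

```bash
python3 -m crank '0 0 0 7 5;0 0 0 7 5;0 0 0 7 5;0 0 0 7 5;0 0 0 7 5;0 0 0 7 5;0 0 0 7 5;0 0 0 7 5' >/dev/null; python3 -m crank '0 0 0 7 5;0 0 0 7 5;0 0 0 7 5;0 0 0 7 5;0 0 0 7 5;0 0 0 7 5;0 0 0 7 5;0 0 0 7 5' >/dev/null;python3 -m crank '0 0 0 7 5;0 0 0 7 5;0 0 0 7 5;0 0 0 7 5;0 0 0 7 5;0 0 0 7 5;0 0 0 7 5;0 0 0 7 5' >/dev/null;python3 -m crank '0 0 0 7 5;0 0 0 7 5;0 0 0 7 5;0 0 0 7 5;0 0 0 7 5;0 0 0 7 5;0 0 0 7 5;0 0 0 0 5' >/dev/null
python3 - <<'E'
from h import *
tilt()
t=vision.get_image('top'); C=cloud(t);P=C.reshape(-1,3)
q=P[(np.hypot(P[:,0]-588,P[:,1]-211)<30)&(P[:,2]>218)&(P[:,2]<240)]; print(len(q),q.mean(0))
rel([588,211,280],43)
E
```

```text
j [ 0.382  0.466  1.12  -0.006  1.513  1.108] tcp [612. 315. 400.] tilt deg [2.43 0.62]
55 [594.80805983 209.52653723 227.59288539]
t 14.45 tcp [612.2 315.3 400.4] head 48.9 shift cm [-9.87  4.75 11.81] turn 5.9
```

```bash
python3 -m crank '0 0 0 6 5;-2.2 1.5 1 0 5;-2.2 1.5 2 0 5;-2.2 1.5 2 0 5;-2.1 1.2 2 0 5;0 0 2 0 5;0 0 0 0 5' 
python3 - <<'E'
from h import *
w=wview(vision.get_image('wrist')); save('w3.png',w['pixels'])
C=cloud(w); P=C.reshape(-1,3)
q=P[(np.hypot(P[:,0]-590,P[:,1]-211)<30)&(P[:,2]>224)&(P[:,2]<238)]; print(len(q),q.mean(0),q.min(0),q.max(0))
rel([590,211,202],43)
E
```

```text
time_s: 15.03
tool_pos: [589.7, 214.1, 304.9]
eef_rot: [0.002, 0.931, 0.365, 0.019]
contact_force: [-0.6, 0.4, -0.6]
opening: 50.1
finger_force: 0.0
482 [595.89241555 214.85709293 230.09471521] [584.96856267 203.78268861 224.01550061] [605.7992977  224.67721488 232.44578376]
t 15.08 tcp [590.5 215.  307. ] head 42.9 shift cm [-0.68  0.06 10.49] turn -0.1
```

View pics/w3.png

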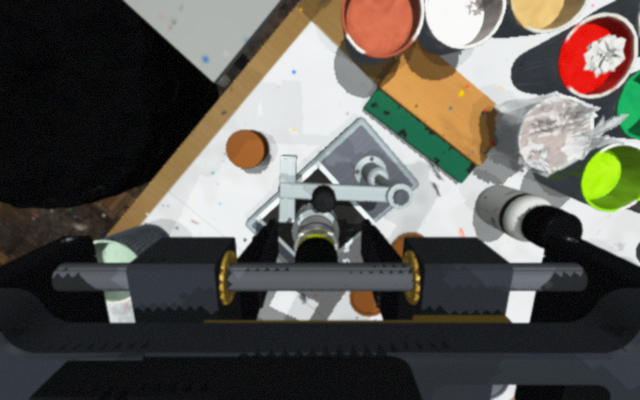

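The wrist view shows the knob at (323,197) and the ring at (400,195), so the bar lies level across the image, along tool y as intended. I descend onto the knob.

```bash
python3 -c "
from h import *
rel([595,213,204],43)"
python3 -m crank '0.25 0.45 2 0 5;0 0 2 0 5;0 0 2 0 5;0 0 1.5 0 5;0 0 0 0 5;0 0 0 0 5'; python3 -c "
from h import *
rel([595,213,204],43)
w=wview(vision.get_image('wrist'))
C=cloud(w); P=C.reshape(-1,3)
q=P[(np.hypot(P[:,0]-595,P[:,1]-213)<20)&(P[:,2]>226)&(P[:,2]<236)]; print(len(q),q.mean(0),q.min(0),q.max(0))"
```

```text
t 15.08 tcp [590.5 215.  307. ] head 42.9 shift cm [-0.17  0.26 10.31] turn -0.1
time_s: 15.58
tool_pos: [599.4, 215.4, 234.2]
eef_rot: [0.003, 0.931, 0.365, 0.022]
contact_force: [-0.1, -0.2, 0.8]
opening: 50.1
finger_force: 0.0
t 15.58 tcp [599.4 215.4 234.2] head 42.9 shift cm [-0.6  -0.18  2.99] turn -0.1
781 [595.15678461 213.74824632 228.99799561] [584.61265917 202.9942235  226.04769755] [604.80413292 223.55984223 231.04649139]
```

```bash
python3 -m crank '-0.3 -0.1 0 0 5;-0.3 -0.05 0.5 0 5;0 0 1.5 0 5;0 0 1 0 5;0 0 0 0 5'; python3 -m crank '0 0 0 0 1.8;0 0 0 0 1.8;0 0 0 0 1.8;0 0 0 0 1.8;0 0 0 0 1.8;0 0 0 0 1.8;0 0 0 0 1.8' 40;  python3 -m crank '0.78 0.04 0 6 1.8;0.78 0.04 0 6 1.8;0 0 0 0 1.8'; python3 -c "
from h import *
tilt()"
```

```text
time_s: 16.05
tool_pos: [593.9, 211.9, 201.3]
eef_rot: [0.002, 0.931, 0.364, 0.02]
contact_force: [-0.2, -0.2, -0.0]
opening: 49.7
finger_force: 0.0
time_s: 16.63
tool_pos: [595.2, 211.8, 203.3]
eef_rot: [0.003, 0.931, 0.364, 0.022]
contact_force: [3.0, -3.2, 0.2]
opening: 20.7
finger_force: 40.0
time_s: 16.88
tool_pos: [608.6, 221.0, 203.4]
eef_rot: [0.001, 0.965, 0.262, 0.022]
contact_force: [3.2, -7.1, -0.2]
opening: 20.8
finger_force: 40.0
j [ 0.247  0.517  1.545 -0.002  1.035  1.289] tcp [609. 221. 203.] tilt deg [2.48 0.54]
```

```bash
python3 -m crank '0.78 0.08 0 6 1.8;0.78 0.08 0 6 1.8;0.78 0.04 0 6 1.8;0.78 0.04 0 6 1.8;0.78 0.04 0 6 1.8;0 0 0 0 1.8'; python3 -m crank '0 0 0 0 5;0 0 0 0 5;0 0 0 0 5;0 0 0 0 5;0 0 0 0 5;0 0 -3 0 5;0 0 -3 0 5;0 0 -3 0 5'; python3 - <<'E'
from h import *
tilt()
w=wview(vision.get_image('wrist')); C=cloud(w);save('w4.png',w['pixels'])
P=C.reshape(-1,3); q=P[(np.hypot(P[:,0]-640,P[:,1]-232)<20)&(P[:,2]>222)&(P[:,2]<238)]; print(len(q),q.mean(0))
q=P[(np.hypot(P[:,0]-533,P[:,1]-160)<40)&(P[:,2]>175)&(P[:,2]<188)]; print(len(q),q.mean(0),q.min(0),q.max(0))
rel([533,160,260],-3)
E
```

```text
time_s: 17.38
tool_pos: [645.4, 229.5, 203.8]
eef_rot: [-0.004, 1.0, 0.003, 0.02]
contact_force: [2.2, -8.6, -5.7]
opening: 20.8
finger_force: 40.0
time_s: 18.05
tool_pos: [640.6, 230.4, 296.3]
eef_rot: [-0.005, 1.0, 0.006, 0.021]
contact_force: [0.3, -1.0, -0.0]
opening: 49.4
finger_force: 0.0
j [0.248 0.495 1.329 0.    1.274 1.806] tcp [641. 230. 296.] tilt deg [2.36 0.62]
546 [647.16941226 231.01269424 234.41246033]
247 [527.95941622 179.80361347 186.68516654] [514.91980736 167.27349405 177.20177541] [539.98390415 189.34340161 187.99845142]
t 18.1 tcp [642.  230.8 303.4] head 0.7 shift cm [-11.19   6.99   3.69] turn 3.7
```

View pics/w4.png

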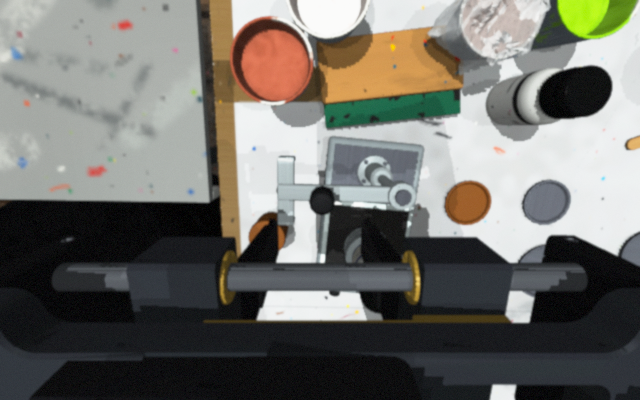

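The wrist view shows the finger released and pointing left from the post, knob at (321,200) and ring at (402,197), about 95° aside. Next I go behind the stack so the wrist camera sees its top.

```bash
python3 -m crank '-3 1.2 0 0 7;-3 1.2 0 0 7;-3 1.2 0 0 7;-3 1.2 0 0 7;-3 1.2 0 0 7;-3 1 0 0 7;0 0 0 0 7;0 0 0 0 7'; python3 - <<'E'
from h import *
tilt()
w=wview(vision.get_image('wrist')); C=cloud(w);save('w5.png',w['pixels'])
im=w['pixels'].astype(int)
P=C.reshape(-1,3); 
m=(C[...,2]>174)&(C[...,2]<190)&(im.sum(2)<200)&(np.hypot(C[...,0]-533,C[...,1]-160)<45)
n,l,s,c=cv2.connectedComponentsWithStats(m.astype(np.uint8)); k=1+s[1:,4].argmax(); print(s[k],c[k],ray(w,*c[k],181),C[l==k].mean(0))
cs,_=cv2.findContours((l==k).astype(np.uint8),cv2.RETR_EXTERNAL,cv2.CHAIN_APPROX_NONE)
Q=np.array([ray(w,*a[0],181)[:2] for a in cs[0]],np.float32); print(cv2.minEnclosingCircle(Q),cv2.fitEllipse(Q))
rel([533,159,158],0.5)
E
```

```text
time_s: 18.77
tool_pos: [461.2, 157.9, 287.7]
eef_rot: [-0.005, 1.0, 0.006, 0.022]
contact_force: [-0.4, -0.2, 0.7]
opening: 69.9
finger_force: 0.0
j [0.193 0.199 1.807 0.003 1.09  1.75 ] tcp [461. 158. 288.] tilt deg [2.5  0.64]
[ 290   91   50   53 2036] [314.52308448 117.21316306] [534.87057424 165.83243183 181.        ] [534.76337264 165.83622027 181.05187359]
((534.5997314453125, 165.52027893066406), 22.869956970214844) ((534.4688720703125, 165.831787109375), (43.752830505371094, 44.864742279052734), 100.8390121459961)
t 18.82 tcp [462.2 158.2 287.6] head 0.7 shift cm [ 6.5   0.14 13.26] turn 0.2
```

View pics/w5.png

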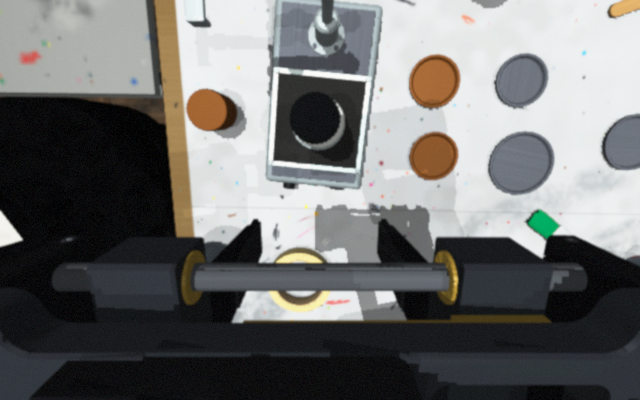

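The jar's black lid is at (315,117) and measures 44–45 mm across at the right height. I check it against the top camera before reaching.

```bash
python3 - <<'E'
from h import *
import pickle
def lid(d,nm):
    C=cloud(d); im=d['pixels'].astype(int)
    m=(C[...,2]>174)&(C[...,2]<190)&(im.sum(2)<220)&(np.hypot(C[...,0]-533,C[...,1]-160)<45)
    print(nm,m.sum(),C[m].mean(0),C[m].min(0),C[m].max(0))
lid(vision.get_image('top'),'top'); lid(vision.get_image('scene'),'scene')
w=pickle.load(open('w0.pkl','rb'))
def mat(d,nm): # jar-mid white lid visible / mat white frame centroid
    C=cloud(d); im=d['pixels'].astype(int)
    m=(C[...,2]>28)&(C[...,2]<55)&(im.min(2)>200)&(np.hypot(C[...,0]-560,C[...,1]-160)<110)
    print(nm,m.sum(),C[m].mean(0)); 
    e=cv2.minAreaRect(C[m][:,:2].astype(np.float32)); print(e)
mat(w,'w0'); mat(wview(vision.get_image('wrist')),'w5'); mat(pickle.load(open('d0.pkl','rb'))['top'],'top0')
E
```

```text
<stdin>:6: RuntimeWarning: Mean of empty slice.
  ret = um.true_divide(
Traceback (most recent call last):
ValueError: zero-size array to reduction operation minimum which has no identity
```

```bash
python3 - <<'E'
from h import *
import pickle
def lid(d,nm):
    C=cloud(d); im=d['pixels'].astype(int)
    m=(C[...,2]>176)&(C[...,2]<188)&(im.sum(2)<220)&(np.hypot(C[...,0]-533,C[...,1]-160)<45)
    if m.sum(): print(nm,m.sum(),C[m].mean(0),C[m].min(0),C[m].max(0))
lid(vision.get_image('scene'),'scene'); 
D=pickle.load(open('d0.pkl','rb'));lid(D['scene'],'scene0');lid(D['top'],'top0')
w=pickle.load(open('w0.pkl','rb'))
def mat(d,nm):
    C=cloud(d); im=d['pixels'].astype(int)
    m=(C[...,2]>28)&(C[...,2]<60)&(im.min(2)>170)&(np.hypot(C[...,0]-550,C[...,1]-160)<110)
    print(nm,m.sum(),np.round(np.percentile(C[m],[2,50,98],axis=0)[:,:2],1).tolist())
mat(w,'w0'); mat(wview(vision.get_image('wrist')),'w5'); mat(D['top'],'top0')
E
```

```text
scene 173 [530.65689478 166.26223162 179.96136161] [509.8260987  142.84590089 176.21009489] [556.44233108 188.43230682 182.29717738]
scene0 118 [522.93339647 167.82517726 180.37373952] [510.930015   132.99097001 176.13260127] [535.51465958 191.74142674 187.77729848]
top0 77 [527.34267172 163.05449388 181.21549388] [512.35701022 142.00402394 176.13416975] [556.68130511 182.91203012 187.32121794]
w0 1555 [[452.0, 94.3], [548.1, 169.8], [639.1, 233.2]]
w5 2295 [[449.2, 94.8], [556.7, 167.0], [646.5, 232.6]]
top0 382 [[449.9, 93.4], [528.0, 165.6], [629.1, 231.3]]
```

The scene camera agrees: the lid centre is about (533.5,165.6). I descend to the small jar.

```bash
python3 -m crank '2.3 -0.2 0 0 7;2.2 -0.2 0 0 7;2.2 -0.1 0 0 7;0 0 3 0 7;0 0 3 0 7;0 0 0 0 7;0 0 0 0 7'; python3 - <<'E'
from h import *
rel([534.5,165.5,157],0.5)
w=wview(vision.get_image('wrist')); C=cloud(w); im=w['pixels'].astype(int)
m=(C[...,2]>174)&(C[...,2]<190)&(im.sum(2)<220)&(np.hypot(C[...,0]-533,C[...,1]-165)<30)
print(m.sum(),C[m].mean(0),C[m].min(0),C[m].max(0))
E
```

```text
time_s: 19.55
tool_pos: [531.5, 164.6, 228.9]
eef_rot: [-0.005, 1.0, 0.006, 0.019]
contact_force: [-0.5, 0.0, 0.1]
opening: 70.2
finger_force: 0.0
t 19.55 tcp [531.5 164.6 228.9] head 0.7 shift cm [ 0.02 -0.02  7.2 ] turn 0.2
2783 [535.4950785  165.49814474 182.52506248] [511.45928224 142.51073423 174.08334967] [557.35517062 188.27722863 184.93025047]
```

```bash
python3 -m crank '0 0 2.5 0 7;0 0 2.5 0 7;0 0 2 0 7;0 0 0 0 7;0 0 0 0 7'; python3 -m crank '0 0 0 0 4;0 0 0 0 4;0 0 0 0 4;0 0 0 0 4;0 0 0 0 4;0 0 0 0 4' 20; python3 -m crank '0 0 -0.5 0 4;0 0 -1.5 0 4;0 0 -3 0 4;0 0 -3 0 4;0 0 0 0 4;0 0 0 0 4'; python3 - <<'E'
from h import *
rel([594,-122,150],0.5); tilt()
d=vision.get_image('scene'); save('s6.png',d['pixels'],(180,100,360,320),2.7)
E
```

```text
time_s: 20.02
tool_pos: [535.0, 165.4, 161.2]
eef_rot: [-0.005, 1.0, 0.006, 0.021]
contact_force: [0.9, -0.5, 0.6]
opening: 69.8
finger_force: 0.0
time_s: 20.52
tool_pos: [534.8, 165.2, 160.7]
eef_rot: [-0.005, 1.0, 0.006, 0.022]
contact_force: [-0.6, -1.2, 6.7]
opening: 44.9
finger_force: 20.0
time_s: 21.02
tool_pos: [531.2, 164.5, 241.1]
eef_rot: [-0.006, 1.0, 0.006, 0.022]
contact_force: [-0.2, 0.3, -2.7]
opening: 44.3
finger_force: 20.0
t 21.02 tcp [531.2 164.5 241.1] head 0.7 shift cm [ 5.51 28.83  9.05] turn 0.2
j [0.18  0.348 1.725 0.004 1.023 1.736] tcp [531. 165. 241.] tilt deg [2.54 0.65]
```

View pics/s6.png

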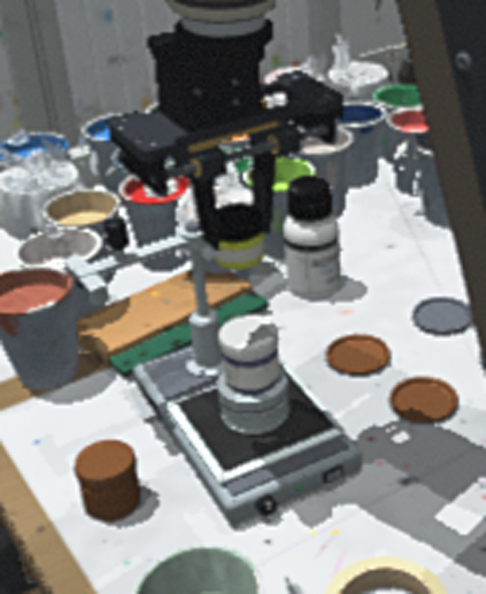

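The crop shows the small jar hanging upright in the gripper at (240,240). The larger jar is still on the tin at (250,350), and the finger is aside with its knob at (115,235). Next I carry the jar to the small saucer and stop short to measure it.

```bash
python3 -m crank '-0.5 3.6 0 0 4;-0.5 3.6 0 0 4;-0.5 3.6 0 0 4;-0.5 3.6 0 0 4;-0.5 3.6 0 0 4;-0.5 3.6 0 0 4;0 3.6 0 0 4;0 3.6 0 0 4';python3 -m crank '0 0 0 0 4;0 0 0 0 4'; cat > sauc.py <<'E'
from h import *
import sys
X,Y,R=map(float,sys.argv[1:4])
def fit(d,nm):
    C=cloud(d); im=d['pixels'].astype(int)
    sat=im.max(2)-im.min(2)
    m=((im.sum(2)<420)&(sat<40)&(C[...,2]<25)&(np.hypot(C[...,0]-X,C[...,1]-Y)<R/2+12)).astype(np.uint8)
    n,l,s,c=cv2.connectedComponentsWithStats(m); k=1+s[1:,4].argmax()
    cs,_=cv2.findContours((l==k).astype(np.uint8),cv2.RETR_EXTERNAL,cv2.CHAIN_APPROX_NONE)
    Q=np.array([ray(d,*a[0],8)[:2] for a in cs[0]],np.float32); h=cv2.convexHull(Q); e=cv2.fitEllipse(h); print(nm,s[k],np.round(e[0],1),np.round(e[1],1))
fit(wview(vision.get_image('wrist')),'wrist'); fit(vision.get_image('top'),'top')
rel([X,Y,150],0.5)
E
python3 sauc.py 594 -122 73
```

```text
time_s: 21.73
tool_pos: [503.6, -125.4, 234.2]
eef_rot: [-0.006, 1.0, 0.006, 0.02]
contact_force: [0.9, -0.6, -2.2]
opening: 44.6
finger_force: 20.0
time_s: 21.9
tool_pos: [504.0, -125.3, 234.0]
eef_rot: [-0.006, 1.0, 0.005, 0.02]
contact_force: [-1.1, 0.6, -2.0]
opening: 44.7
finger_force: 20.0
wrist [ 293   77   57   59 2545] [ 593.1 -121.1] [69.8 72.4]
top [347 198   8  15  50] [ 605.5 -100.9] [16.9 45.3]
t 22.0 tcp [ 504.2 -123.4  234.5] head 0.7 shift cm [8.63 0.07 8.81] turn 0.2
```

```bash
python3 -m crank '2.8 0 0 0 4;2.8 0 0 0 4;2.6 -0.1 0 0 4;0 0 3 0 4;0 0 3.5 0 4;0 0 3.5 0 4;0 0 3.5 0 4;0 0 0 0 4'; python3 -m crank '0 0 2.5 0 4;0 0 0 0 4;0 0 0 0 4'; python3 -c "
from h import *
rel([593.2,-121.5,26],0.5)"
```

```text
time_s: 22.67
tool_pos: [589.4, -117.8, 97.9]
eef_rot: [-0.007, 1.0, 0.007, 0.016]
contact_force: [-0.7, 0.5, -2.6]
opening: 44.5
finger_force: 20.0
time_s: 22.92
tool_pos: [593.4, -119.3, 80.0]
eef_rot: [-0.005, 1.0, 0.007, 0.021]
contact_force: [0.7, 0.4, -2.2]
opening: 44.5
finger_force: 20.0
t 22.92 tcp [ 593.4 -119.3   80. ] head 0.8 shift cm [-0.24  0.27  5.39] turn 0.3
```

```bash
python3 -m crank '-0.2 0.25 1.5 0 4;0 0 1.5 0 4;0 0 1.2 0 4;0 0 0.7 0 4;0 0 0 0 4;0 0 0 0 4;0 0 0 0 4'; python3 -c "
from h import *
rel([593.2,-121.5,26],0.5)"
```

```text
time_s: 23.5
tool_pos: [593.9, -122.2, 31.1]
eef_rot: [-0.005, 1.0, 0.006, 0.022]
contact_force: [0.2, -0.5, -1.6]
opening: 44.7
finger_force: 20.0
t 23.5 tcp [ 593.9 -122.2   31.1] head 0.7 shift cm [-0.09 -0.07  0.51] turn 0.2
```

```bash
python3 -m crank '0 0 0.3 0 4;0 0 0 0 4;0 0 0 0 4'; python3 -m crank '0 0 0.2 0 4;0 0 0 0 4;0 0 0 0 4';  python3 -m crank '0 0 0.1 0 4;0 0 0 0 4;0 0 0 0 4'
```

```text
time_s: 23.75
tool_pos: [593.6, -122.2, 27.3]
eef_rot: [-0.005, 1.0, 0.006, 0.021]
contact_force: [-0.4, 0.1, -2.7]
opening: 44.8
finger_force: 20.0
time_s: 24.0
tool_pos: [593.6, -122.1, 25.1]
eef_rot: [-0.005, 1.0, 0.006, 0.021]
contact_force: [0.0, -0.4, -2.5]
opening: 44.9
finger_force: 20.0
time_s: 24.25
tool_pos: [594.0, -122.2, 24.6]
eef_rot: [-0.005, 1.0, 0.006, 0.021]
contact_force: [-1.2, 0.5, 4.0]
opening: 44.5
finger_force: 20.0
```

Contact with the floor is at the expected height, so I release, lift away and check.

```bash
python3 -m crank '0 0 0 0 5;0 0 0 0 5.6;0 0 0 0 6.2;0 0 0 0 6.8;0 0 0 0 7;0 0 0 0 7;0 0 -1 0 7;0 0 -2 0 7'; python3 -m crank '0 0 -3 0 7;0 0 -4 0 7;0 0 -4 0 7;0 0 -3 0 7;-3 -1 -2 0 7;-3 -1 0 0 7;-3 -1 0 0 7;0 0 0 0 7'; python3 - <<'E'
from h import *
w=wview(vision.get_image('wrist')); C=cloud(w); im=w['pixels'].astype(int); save('w7.png',w['pixels'])
m=(np.hypot(C[...,0]-593,C[...,1]+121)<32)&(C[...,2]>38)&(C[...,2]<55); print(m.sum(),np.percentile(C[m],[2,50,98],axis=0).round(1)); e=cv2.minEnclosingCircle(C[m][:,:2].astype(np.float32)); print(e)
d=vision.get_image('top'); 
rel([470,165.5,260],0.5)
E
```

```text
time_s: 24.92
tool_pos: [591.4, -122.1, 53.1]
eef_rot: [-0.006, 1.0, 0.006, 0.019]
contact_force: [-0.8, 0.7, -0.3]
opening: 69.9
finger_force: 0.0
time_s: 25.58
tool_pos: [490.7, -93.5, 211.4]
eef_rot: [-0.006, 1.0, 0.007, 0.02]
contact_force: [1.4, 0.5, -0.3]
opening: 70.2
finger_force: 0.0
1518 [[ 574.9 -143.1   43.5]
 [ 595.6 -122.5   45.5]
 [ 616.4 -102.5   47.1]]
((595.6284790039062, -122.79861450195312), 23.296846389770508)
t 25.68 tcp [495.  -95.1 211.8] head 0.7 shift cm [ -1.96 -26.14  -4.66] turn 0.2
```

View pics/w7.png

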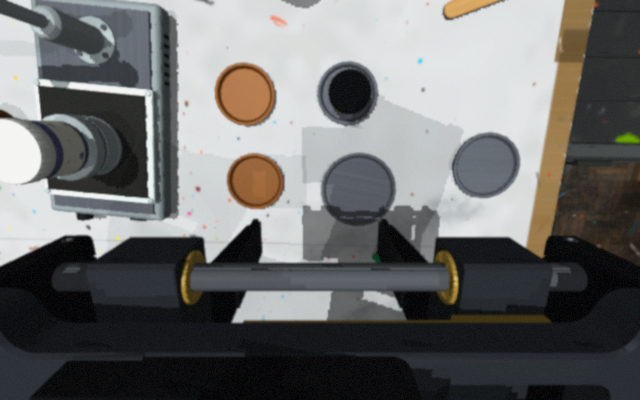

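The wrist view shows the small jar's lid at (348,92), centred in the small saucer, with the medium saucer at (486,164), the large one at (358,188) and the larger jar at (35,150). Back to the stack.

```bash
python3 -m crank '-0.3 -3.5 -0.7 0 8;-0.3 -3.5 -0.7 0 8;-0.3 -3.5 -0.7 0 8;-0.3 -3.5 -0.7 0 8;-0.3 -3.5 -0.7 0 8;-0.3 -3.5 -0.7 0 8;-0.2 -3 0 0 8;0 -2.2 0 0 8';python3 -m crank '0 0 0 0 8;0 0 0 0 8;0 0 0 0 8'; cat > top.py <<'E'
from h import *
import sys
X,Y,Z,R=map(float,sys.argv[1:5])
w=wview(vision.get_image('wrist')); C=cloud(w)
m=((np.hypot(C[...,0]-X,C[...,1]-Y)<R+15)&(abs(C[...,2]-Z)<7)).astype(np.uint8)
n,l,s,c=cv2.connectedComponentsWithStats(m); k=1+s[1:,4].argmax()
q=C[l==k]; print(s[k],np.percentile(q,[2,50,98],axis=0).round(1).tolist(),cv2.minEnclosingCircle(q[:,:2].astype(np.float32)))
cs,_=cv2.findContours((l==k).astype(np.uint8),cv2.RETR_EXTERNAL,cv2.CHAIN_APPROX_NONE)
Q=np.array([ray(w,*a[0],Z)[:2] for a in cs[0]],np.float32); print(cv2.fitEllipse(Q))
rel([X,Y,Z-24],0.5)
E
python3 top.py 534 165 139 27.5
```

```text
time_s: 26.35
tool_pos: [470.8, 168.5, 255.1]
eef_rot: [-0.006, 1.0, 0.007, 0.022]
contact_force: [-0.1, 0.5, 0.2]
opening: 79.7
finger_force: 0.0
time_s: 26.6
tool_pos: [470.8, 165.7, 254.3]
eef_rot: [-0.005, 1.0, 0.006, 0.021]
contact_force: [-0.7, 0.5, -0.4]
opening: 80.0
finger_force: 0.0
[ 297  101   58   59 2630] [[507.8, 138.5, 137.2], [532.0, 162.4, 138.9], [555.5, 186.6, 140.4]] ((531.3599243164062, 162.46839904785156), 27.24535369873047)
((531.485595703125, 162.48202514648438), (52.577789306640625, 52.81658172607422), 109.63577270507812)
t 26.65 tcp [470.8 165.3 254.2] head 0.7 shift cm [ 5.73  0.25 14.17] turn 0.2
```

```bash
python3 -m crank '2 0.2 0 0 8;2 0.2 0 0 8;1.5 0.1 0 0 8;0 0 3 0 8;0 0 3 0 8;0 0 1 0 8;0 0 0 0 8;0 0 0 0 8'; python3 top.py 532 162.5 139 27.5
```

```text
time_s: 27.32
tool_pos: [528.7, 161.8, 187.2]
eef_rot: [-0.005, 1.0, 0.006, 0.021]
contact_force: [-0.6, -0.7, 0.4]
opening: 80.0
finger_force: 0.0
[ 285  173   71   70 3823] [[508.6, 139.3, 137.4], [533.4, 163.2, 139.7], [556.9, 187.0, 141.1]] ((531.7506713867188, 163.2411346435547), 27.44944953918457)
((532.519287109375, 163.17889404296875), (52.90777587890625, 53.814212799072266), 89.7164077758789)
t 27.37 tcp [528.9 162.1 187.9] head 0.7 shift cm [-0.01  0.04  7.3 ] turn 0.2
```

```bash
python3 -m crank '0 -0.1 2.5 0 8;0 0 2.5 0 8;0 0 2 0 8;0 0 0.2 0 8;0 0 0 0 8;0 0 0 0 8'; python3 -m crank '0 0 0 0 5;0 0 0 0 5;0 0 0 0 5;0 0 0 0 5;0 0 0 0 5;0 0 0 0 5' 20; python3 -m crank '0 0 -0.5 0 5;0 0 -1.5 0 5;0 0 -3 0 5;0 0 -3 0 5;0 0 -3 0 5;0 0 -1 0 5;0 0 0 0 5'; python3 -c "
from h import *
rel([425,-297,230],0.5)"
```

```text
time_s: 27.87
tool_pos: [532.1, 164.3, 116.5]
eef_rot: [-0.005, 1.0, 0.006, 0.022]
contact_force: [1.0, 1.0, -1.1]
opening: 80.0
finger_force: 0.0
time_s: 28.37
tool_pos: [531.5, 164.0, 115.1]
eef_rot: [-0.005, 1.0, 0.006, 0.021]
contact_force: [0.0, -2.6, 4.4]
opening: 52.6
finger_force: 20.0
time_s: 28.95
tool_pos: [526.8, 163.1, 236.8]
eef_rot: [-0.006, 1.0, 0.006, 0.023]
contact_force: [0.3, -0.8, -1.8]
opening: 52.3
finger_force: 20.0
t 28.95 tcp [526.8 163.1 236.8] head 0.7 shift cm [-10.78  45.88  -0.33] turn 0.2
```

```bash
python3 -m crank '-0.8 3.5 0 0 5;-0.8 3.5 0 0 5;-0.8 3.5 0 0 5;-0.8 3.5 0 0 5;-0.8 3.5 0 0 5;-0.8 3.5 0 0 5;-0.8 3.5 0 0 5;-0.8 3.5 0 0 5';python3 -m crank '-0.8 3.5 0 0 5;-0.8 3.5 0 0 5;-0.8 3.5 0 0 5;-0.8 3.5 0 0 5;-0.8 3.5 0 0 5;0 0 0 0 5;0 0 0 0 5;0 0 0 0 5'; python3 sauc.py 510 -296 83; python3 -c "from h import *;tilt()"
```

```text
time_s: 29.62
tool_pos: [464.6, -119.1, 227.1]
eef_rot: [-0.006, 1.0, 0.006, 0.02]
contact_force: [0.5, -0.4, -1.0]
opening: 52.4
finger_force: 20.0
time_s: 30.28
tool_pos: [427.7, -292.7, 224.0]
eef_rot: [-0.006, 1.0, 0.006, 0.02]
contact_force: [0.0, 0.6, -1.6]
opening: 52.0
finger_force: 20.0
wrist [ 296   78   64   68 3298] [ 509.4 -297.6] [79.1 81.3]
top [402 224  26  23 463] [ 513.6 -299. ] [72.1 81.4]
t 30.38 tcp [ 428.2 -292.1  224.8] head 0.8 shift cm [7.86 0.59 7.8 ] turn 0.3
j [-0.746  0.318  1.821  0.044  0.981  0.787] tcp [ 428. -292.  225.] tilt deg [2.35 0.68]
```

```bash
python3 -m crank '2.6 0.2 0 0 5;2.6 0.2 0 0 5;2.5 0.2 0 0 5;0 0 3 0 5;0 0 3.5 0 5;0 0 3.5 0 5;0 0 3 0 5;0 0 0 0 5';python3 -m crank '0 0 0 0 5;0 0 0 0 5'; python3 -c "
from h import *
rel([509.3,-297.8,40],0.5)"
```

```text
time_s: 31.05
tool_pos: [509.0, -294.0, 93.7]
eef_rot: [-0.008, 1.0, 0.007, 0.018]
contact_force: [-0.7, 1.0, -2.4]
opening: 52.5
finger_force: 20.0
time_s: 31.22
tool_pos: [511.5, -296.8, 100.5]
eef_rot: [-0.005, 1.0, 0.007, 0.022]
contact_force: [0.1, -0.0, -1.2]
opening: 52.4
finger_force: 20.0
t 31.22 tcp [ 511.5 -296.8  100.5] head 0.8 shift cm [-0.48  0.15  6.03] turn 0.3
```

```bash
python3 -m crank '-0.3 0.1 1.5 0 5;-0.15 0 1.5 0 5;0 0 1.5 0 5;0 0 1.3 0 5;0 0 0 0 5;0 0 0 0 5;0 0 0 0 5'; python3 -m crank '0 0 0.3 0 5;0 0 0 0 5;0 0 0 0 5';python3 -m crank '0 0 0.2 0 5;0 0 0 0 5;0 0 0 0 5'
```

```text
time_s: 31.8
tool_pos: [509.4, -297.9, 42.7]
eef_rot: [-0.004, 1.0, 0.006, 0.022]
contact_force: [-0.1, 0.7, -1.5]
opening: 52.1
finger_force: 20.0
time_s: 32.05
tool_pos: [508.9, -297.5, 38.2]
eef_rot: [-0.005, 1.0, 0.006, 0.021]
contact_force: [-1.0, 0.4, -0.9]
opening: 52.5
finger_force: 20.0
time_s: 32.3
tool_pos: [508.8, -297.3, 35.6]
eef_rot: [-0.005, 1.0, 0.006, 0.021]
contact_force: [0.2, 0.3, -1.4]
opening: 52.5
finger_force: 20.0
```

```bash
python3 -m crank '0 0 0.1 0 5;0 0 0 0 5;0 0 0 0 5';python3 -m crank '0 0 0.1 0 5;0 0 0 0 5;0 0 0 0 5'
```

```text
time_s: 32.55
tool_pos: [508.8, -297.4, 34.6]
eef_rot: [-0.005, 1.0, 0.006, 0.021]
contact_force: [0.5, 0.2, -1.6]
opening: 52.3
finger_force: 20.0
time_s: 32.8
tool_pos: [509.1, -297.5, 34.0]
eef_rot: [-0.005, 1.0, 0.006, 0.021]
contact_force: [-0.4, 0.5, 2.7]
opening: 52.5
finger_force: 20.0
```

Contact. I release, lift and look.

```bash
python3 -m crank '0 0 0 0 5.7;0 0 0 0 6.3;0 0 0 0 7;0 0 0 0 7.5;0 0 0 0 8;0 0 0 0 8;0 0 -1 0 8;0 0 -2 0 8'; python3 -m crank '0 0 -3 0 8;0 0 -4 0 8;0 0 -4 0 8;0 0 -4 0 8;-3 -1 -2 0 9;-3 -1 0 0 9;0 0 0 0 9;0 0 0 0 9'; python3 top.py 509 -297 58 27.5;  python3 -c "
from h import *
w=wview(vision.get_image('wrist')); save('w8.png',w['pixels'])
rel([470,165,230],0.5)"
```

```text
time_s: 33.47
tool_pos: [506.8, -297.1, 62.7]
eef_rot: [-0.006, 1.0, 0.006, 0.02]
contact_force: [0.2, 0.6, 0.2]
opening: 80.0
finger_force: 0.0
time_s: 34.13
tool_pos: [439.4, -279.9, 232.6]
eef_rot: [-0.005, 1.0, 0.006, 0.022]
contact_force: [0.9, -0.1, -0.5]
opening: 90.1
finger_force: 0.0
[ 315   98   48   49 1848] [[485.9, -321.8, 55.6], [510.3, -297.9, 57.5], [534.0, -273.9, 59.0]] ((509.95306396484375, -297.94927978515625), 27.234439849853516)
((509.9267883300781, -297.75982666015625), (52.446739196777344, 52.6952018737793), 149.8567352294922)
t 34.18 tcp [ 440.3 -280.4  232.2] head 0.7 shift cm [ 5.99  1.93 20.08] turn 0.2
t 34.23 tcp [ 440.7 -280.5  231.8] head 0.7 shift cm [  3.47 -44.51   0.75] turn 0.2
```

View pics/w8.png

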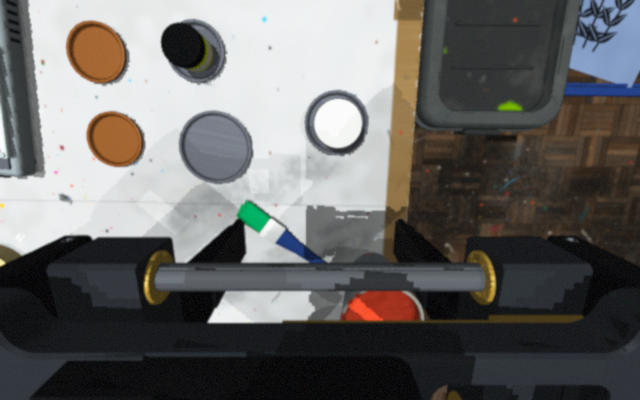

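The larger jar's white lid at (338,123) sits centred in the medium saucer, and the small jar is still in its own at (188,47). The large saucer at (216,147) is free. Now the tin.

```bash
python3 -m crank '0.3 -3.5 0 0 9;0.3 -3.5 0 0 9;0.3 -3.5 0 0 9;0.3 -3.5 0 0 9;0.3 -3.5 0 0 9;0.3 -3.5 0 0 9;0.3 -3.5 0 0 9;0.3 -3.5 0 0 9';python3 -m crank '0.3 -3.5 0 0 9;0.3 -3.5 0 0 9;0.3 -3.5 0 0 9;0.2 -3.5 0 0 9;0 -2.5 0 0 9;0 0 0 0 9;0 0 0 0 9;0 0 0 0 9'; python3 top.py 532 163 84 33
```

```text
time_s: 34.9
tool_pos: [461.3, 1.8, 234.9]
eef_rot: [-0.005, 1.0, 0.006, 0.021]
contact_force: [1.1, 0.4, 0.6]
opening: 89.6
finger_force: 0.0
time_s: 35.57
tool_pos: [469.8, 165.1, 236.8]
eef_rot: [-0.005, 1.0, 0.007, 0.021]
contact_force: [-0.2, 0.0, 0.0]
opening: 90.0
finger_force: 0.0
[ 294   97   61   64 3055] [[502.3, 134.2, 82.4], [532.1, 163.3, 83.9], [561.0, 192.7, 85.5]] ((531.4074096679688, 163.18353271484375), 32.891021728515625)
((531.49658203125, 163.2740020751953), (64.05025482177734, 64.30947875976562), 89.69319915771484)
t 35.62 tcp [469.8 164.6 237. ] head 0.7 shift cm [ 5.48  0.42 17.94] turn 0.2
```

```bash
python3 -m crank '1.9 0.1 0 0 9;1.9 0.05 0 0 9;1.6 0 0 0 9;0 0 3 0 9;0 0 3 0 9;0 0 3 0 9;0 0 1.5 0 9;0 0 0 0 9';python3 -m crank '0 0 0 0 9;0 0 0 0 9'; python3 top.py 531.8 163.3 84 33
```

```text
time_s: 36.28
tool_pos: [526.9, 163.9, 131.5]
eef_rot: [-0.005, 1.0, 0.005, 0.018]
contact_force: [-0.8, -0.8, 0.6]
opening: 90.3
finger_force: 0.0
time_s: 36.45
tool_pos: [528.7, 164.9, 135.7]
eef_rot: [-0.005, 1.0, 0.006, 0.022]
contact_force: [0.6, -0.0, 0.0]
opening: 90.3
finger_force: 0.0
[ 281  165   85   83 5468] [[502.8, 134.8, 82.6], [532.9, 163.9, 84.1], [561.7, 192.9, 85.4]] ((531.44189453125, 163.9493865966797), 32.98876190185547)
((531.9866943359375, 163.9296875), (64.32884216308594, 65.03677368164062), 91.65006256103516)
t 36.5 tcp [528.7 165.1 136. ] head 0.7 shift cm [-0.03  0.26  7.6 ] turn 0.2
```

```bash
python3 -m crank '0 0.15 2.5 0 9;0 0 2.5 0 9;0 0 2 0 9;0 0 0.5 0 9;0 0 0 0 9;0 0 0 0 9'; python3 -m crank '0 0 0 0 6.2;0 0 0 0 6.2;0 0 0 0 6.2;0 0 0 0 6.2;0 0 0 0 6.2;0 0 0 0 6.2' 25; python3 -m crank '0 0 -0.5 0 6.2;0 0 -1.5 0 6.2;0 0 -3 0 6.2;0 0 -3 0 6.2;0 0 -3 0 6.2;0 0 -3 0 6.2;0 0 0 0 6.2;0 0 0 0 6.2'; python3 -c "
from h import *
rel([390,-139,200],0.5)"
```

```text
time_s: 37.0
tool_pos: [531.7, 164.8, 60.9]
eef_rot: [-0.005, 1.0, 0.006, 0.022]
contact_force: [-0.2, 0.1, -0.5]
opening: 90.5
finger_force: 0.0
time_s: 37.5
tool_pos: [531.3, 164.6, 60.2]
eef_rot: [-0.005, 1.0, 0.006, 0.021]
contact_force: [-1.9, -2.3, 6.1]
opening: 65.2
finger_force: 25.0
time_s: 38.17
tool_pos: [525.4, 163.4, 200.9]
eef_rot: [-0.006, 1.0, 0.006, 0.022]
contact_force: [-0.6, 0.5, -2.3]
opening: 65.4
finger_force: 25.0
t 38.17 tcp [525.4 163.4 200.9] head 0.7 shift cm [-13.91  30.06  -0.86] turn 0.2
```

```bash
python3 -m crank '-1 3.4 0 0 6.2;-1 3.4 0 0 6.2;-1 3.4 0 0 6.2;-1 3.4 0 0 6.2;-1.2 3.4 0 0 6.2;-1.2 3.4 0 0 6.2;-1.2 3.4 0 0 6.2;-1.2 3.4 0 0 6.2';python3 -m crank '-1 2.8 0 0 6.2;0 0 0 0 6.2;0 0 0 0 6.2;0 0 0 0 6.2'; python3 sauc.py 477 -138.5 96;python3 -c "from h import *;tilt()"
```

```text
time_s: 38.83
tool_pos: [439.3, -111.0, 191.7]
eef_rot: [-0.006, 1.0, 0.006, 0.02]
contact_force: [0.5, 0.2, -1.5]
opening: 65.3
finger_force: 25.0
time_s: 39.17
tool_pos: [430.8, -137.5, 191.5]
eef_rot: [-0.006, 1.0, 0.006, 0.02]
contact_force: [-0.6, 0.8, -2.3]
opening: 65.4
finger_force: 25.0
wrist [ 285  101   81   81 5199] [ 476.3 -139.4] [94.4 95.1]
top [349 231  13  13  77] [ 504.3 -117. ] [19.4 50.3]
t 39.27 tcp [ 431.2 -137.   191.8] head 0.8 shift cm [4.4  0.26 4.37] turn 0.3
j [-0.471  0.264  2.013  0.039  0.833  1.06 ] tcp [ 431. -137.  192.] tilt deg [2.35 0.65]
```

```bash
python3 -m crank '2 0.1 0 0 6.2;1.8 0.1 0 0 6.2;0 0 3 0 6.2;0 0 3 0 6.2;0 0 3 0 6.2;0 0 2 0 6.2;0 0 0 0 6.2;0 0 0 0 6.2'; python3 -c "
from h import *
rel([476,-139.2,27],0.5)"
```

```text
time_s: 39.93
tool_pos: [473.8, -137.3, 83.6]
eef_rot: [-0.006, 1.0, 0.007, 0.02]
contact_force: [-0.3, -0.7, -0.4]
opening: 65.1
finger_force: 25.0
t 39.93 tcp [ 473.8 -137.3   83.6] head 0.8 shift cm [-0.01  0.26  5.66] turn 0.3
```

```bash
python3 -m crank '0 0.2 1.5 0 6.2;0 0 1.5 0 6.2;0 0 1.5 0 6.2;0 0 0.9 0 6.2;0 0 0 0 6.2;0 0 0 0 6.2;0 0 0 0 6.2'; python3 -m crank '0 0 0.3 0 6.2;0 0 0 0 6.2;0 0 0 0 6.2';python3 -m crank '0 0 0.15 0 6.2;0 0 0 0 6.2;0 0 0 0 6.2'
```

```text
time_s: 40.52
tool_pos: [476.6, -139.8, 31.1]
eef_rot: [-0.005, 1.0, 0.006, 0.022]
contact_force: [0.8, -0.7, -2.3]
opening: 65.1
finger_force: 25.0
time_s: 40.77
tool_pos: [476.3, -139.7, 27.3]
eef_rot: [-0.005, 1.0, 0.006, 0.021]
contact_force: [-1.1, -0.3, -2.6]
opening: 65.2
finger_force: 25.0
time_s: 41.02
tool_pos: [476.2, -139.7, 25.5]
eef_rot: [-0.005, 1.0, 0.006, 0.021]
contact_force: [-0.3, 0.1, -1.8]
opening: 65.3
finger_force: 25.0
```

```bash
python3 -m crank '0 0 0.2 0 6.2;0 0 0 0 6.2;0 0 0 0 6.2';python3 -m crank '0 0 0.1 0 6.2;0 0 0 0 6.2;0 0 0 0 6.2';python3 -m crank '0 0 0.1 0 6.2;0 0 0 0 6.2;0 0 0 0 6.2'
```

```text
time_s: 41.27
tool_pos: [476.3, -139.6, 23.4]
eef_rot: [-0.005, 1.0, 0.006, 0.021]
contact_force: [-0.0, -0.5, -1.7]
opening: 65.3
finger_force: 25.0
time_s: 41.52
tool_pos: [476.4, -139.6, 22.5]
eef_rot: [-0.005, 1.0, 0.006, 0.021]
contact_force: [-0.3, 0.0, -2.2]
opening: 65.2
finger_force: 25.0
time_s: 41.77
tool_pos: [476.4, -139.6, 21.5]
eef_rot: [-0.005, 1.0, 0.006, 0.021]
contact_force: [-1.3, 0.4, -1.8]
opening: 65.1
finger_force: 25.0
```

```bash
python3 -m crank '0 0 0.1 0 6.2;0 0 0 0 6.2;0 0 0 0 6.2'; python3 -m crank '0 0 0 0 7;0 0 0 0 7.6;0 0 0 0 8.2;0 0 0 0 9;0 0 0 0 9;0 0 0 0 9;0 0 -1 0 9;0 0 -2 0 9'; python3 -m crank '0 0 -3 0 9;0 0 -4 0 9;0 0 -4 0 9;0 0 -3 0 9;-2 -3 0 0 9;-2 0 0 0 9;0 0 0 0 9;0 0 0 0 9'; python3 top.py 476 -139 45 33; python3 top.py 594 -122 45 23; python3 top.py 510 -298 58 27.5;python3 -c "
from h import *
w=wview(vision.get_image('wrist')); save('w9.png',w['pixels'])"
```

```text
time_s: 42.02
tool_pos: [476.5, -139.6, 21.2]
eef_rot: [-0.005, 1.0, 0.006, 0.021]
contact_force: [-3.9, 0.5, 9.7]
opening: 65.8
finger_force: 25.0
time_s: 42.68
tool_pos: [474.4, -139.6, 49.8]
eef_rot: [-0.006, 1.0, 0.006, 0.019]
contact_force: [-0.3, 0.1, -0.3]
opening: 90.1
finger_force: 0.0
time_s: 43.35
tool_pos: [428.6, -111.8, 190.0]
eef_rot: [-0.005, 1.0, 0.006, 0.022]
contact_force: [0.3, -0.3, 0.7]
opening: 90.1
finger_force: 0.0
[ 317  111   63   64 3121] [[448.3, -168.1, 43.0], [477.9, -138.8, 44.5], [506.8, -109.5, 46.0]] ((477.21087646484375, -138.92796325683594), 32.90907287597656)
((477.4045715332031, -138.7206268310547), (64.11969757080078, 64.22140502929688), 111.35490417480469)
t 43.4 tcp [ 429.3 -112.2  189.7] head 0.7 shift cm [ 3.9   2.9  17.03] turn 0.2
[ 310    0   49   49 1924] [[571.2, -142.4, 41.3], [591.5, -121.8, 44.6], [610.1, -101.5, 46.3]] ((592.8087158203125, -121.79501342773438), 23.32196807861328)
((590.9564208984375, -121.69010162353516), (43.61872100830078, 45.5133171081543), 5.16939640045166)
t 43.45 tcp [ 429.6 -112.3  189.5] head 0.7 shift cm [15.69  1.34 17.53] turn 0.2
[ 482   84   60   58 2637] [[484.9, -320.6, 52.9], [509.3, -295.4, 57.4], [533.1, -271.3, 58.9]] ((508.7664794921875, -297.1368408203125), 27.652393341064453)
((508.73046875, -294.9286193847656), (52.96266174316406, 55.426090240478516), 2.587272882461548)
t 43.5 tcp [ 429.6 -112.3  189.2] head 0.7 shift cm [ 7.15 18.82 15.65] turn 0.2
```

View pics/w9.png

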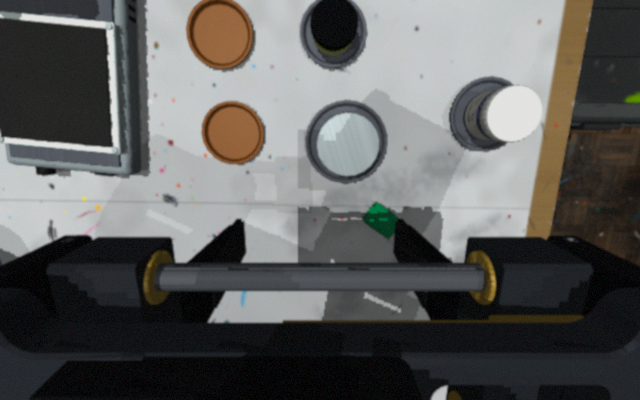

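The tin at (348,142) is centred in the large saucer. The small jar at (334,25) and the larger jar at (511,113) are upright in theirs, the mat is empty, and the gripper is clear. I hand the job in.

```bash
python3 -c "
from cell import ticket
print(ticket.close_job())"
```

```text
the job is handed in; nothing more can be done
None
```

I handed the job in at about 44 s: the hold-down finger is about 95° aside (camera estimate; my first swing hit joint 6's limit and slipped off the knob, so I regripped), and all three containers stand upright, released and measured within about 3 mm of their saucers' centres, but the judge's verdict was not shown.

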